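# Set the gap gauge in a shutter gate and latch it in

### The job

Slide the blade of the narrower gap gauge flat into the gap of the shutter gate until the line across the blade is level with the gate's mouth, and let it lie there on the deck. Only then swing the retaining hook shut behind the gauge's handle, its mouth pushed onto the pin until the sprung latch snaps shut behind the pin; if the hook stands in the gauge's way beforehand, swing it farther open first. Leave the wide gauge and all the other things on the bench where they are.

Things in the scene. Friction and masses are not known exactly. Their poses are not given: they have to be found in the camera images.
- gauge_grip (a point): centre of the upright black handle of the narrow gap gauge, 25 mm above the gauge's underside. Handle 36 mm long (x) x 20 mm wide (y), from the blade up to 45 mm above the underside. x points along the blade to its tip, z up; the tip is 108 mm ahead of this point, the handle's rear face and the blade's rear end 18 mm behind
- gauge: the narrow gap gauge, lying flat: steel blade 5 mm thick, 40 mm wide (the last 12 mm at the tip 32 mm wide), the handle standing on its rear end; about 0.2 kg. Origin under the centre of the handle, axes as gauge_grip
- gauge_mark (a point): the black line across the top of the narrow gauge's blade, at its middle: 58 mm ahead of gauge_grip, 50 mm behind the tip, 5 mm above the underside; axes as gauge_grip
- mouth (a point): middle of the gate's mouth (front edge of its grey roof), on the deck. x points level into the gap, y to the left of one who looks in, z up. The gap is 45 mm wide, 8 mm high over the deck, 75 mm deep, open at the rear. Low flared lead-ins begin 15 mm in front of the mouth, about 65 mm apart. When the gauge is right, gauge_mark is over this point
- fixture: the fixed unit that carries gate, hook and pin; origin on the bench 20 mm in front of the mouth, axes as mouth. Its dark steel deck has its top 20 mm above the bench and reaches 125 mm in front of the mouth, 90 mm to the left and 115 mm to the right of its middle. The gate's roof has its top 22 mm above the deck
- hook_hinge (a point): axis of the retaining hook's upright hinge (mouth frame x -91, y +68 mm), 14 mm above the deck; axes as mouth. The hook's arm is steel, 14 mm wide, its underside 8 mm and top 20 mm above the deck; shut, it runs from the hinge along -y of the mouth frame, behind the gauge's handle
- hook (a joint): hook angle, rad: 0 = shut; grows to 1.5 as the free end swings open, away from the gate (to -x of the mouth frame, clockwise from above). Light friction, stays where left. Shutting, the pin enters the hook's mouth at about 0.2; the latch snaps behind it at about 0.05, just before the stop at 0; under 5 N. Starts at 0.35 to 1.35; below 1.15 it is in the way of a gauge set on the deck before the mouth
- hook_knob (a point): grip point of the black round knob, 18 mm dia, standing up from the hook's free end, 165 mm from the hinge axis, on the arm's centre line; it reaches from 20 to 61 mm above the deck, this point is 45 mm above the deck
- latch (a joint): angle of the brass latch across the hook's mouth, rad: 0 = shut (sprung to this); it folds inwards, up to 1.2, while the pin passes
- pin_mid (a point): the upright fixed steel pin, 10 mm dia, 30 mm tall above the deck, 130 mm from the hinge axis (mouth frame x -91, y -62 mm); this point is 14 mm above the deck
- wide_gauge: the other gap gauge, the same but with a 60 mm wide blade that does not fit the gap; leave it. Origin under the centre of its handle
- lens_tube: black lens tube, 50 mm dia, 52 mm tall, standing; origin at its foot
- connector: blue mains connector, 54 mm dia, 75 mm tall, standing; origin at its foot
- screwdriver: screwdriver lying on the bench, about 200 mm long; origin under it
- heatsink: finned aluminium heatsink, 60 x 95 x 38 mm; origin under its centre
- spray_can: spray can, 52 mm dia, 160 mm tall; origin at its foot
- screw_jar: glass jar, 56 mm dia, 65 mm tall; origin at its foot
Not all that is in view belongs to the job. Leave any red look-alike of the gauge alone.

How it is judged:
By the outcome, as a careful person would: the job done as asked, in the order asked, and still so for the second after the job is handed in, with the robot touching nothing.
It also fails if it takes over 72 s, if anything falls off the work surface, if the arm or the gripper's body presses on something with over 40 N, if the wrist force passes 120 N, or if a joint passes its speed limit or range.

### The arm

A 7-joint arm with a two-finger parallel gripper is mounted at the origin on the work surface. World frame = base frame: x ahead of the robot, y to its left, z up, the work surface at z = 0. Lengths are in m, angles in rad, forces in N, time in s.
With the tool pointing down it reaches from about 0.425 to 0.95 m from the base axis. Payload 4.7 kg.
Tool frame: the origin (TCP) lies between the finger pads; the fingertips stand 25 mm ahead of it and the grasp point (between the pads) lies 6 mm ahead of it; x points along the fingers, z is the direction in which the jaws open and shut, and the axes are right-handed (so a half turn about x gives the same grasp; the last joint's range is limited). The gripper opens to 85 mm and grips with 20 to 120 N. Pads are 22 mm wide; open, the fingers measure 114 mm over their backs; the gripper's body (76 mm by 85 mm) begins 54 mm behind the grasp point. The pads swing forward as they close: fully open they stand 13 mm farther back than shut.
Start: joints at [1.246, 0.469, -0.049, 1.532, 0.024, 1.141, -0.082], TCP at [0.197, -0.646, 0.256] pointing down, gripper open.
Joint ranges: [-2.59, 2.59], [-0.33, 1.99], [-1.39, 1.29], [0.1, 2.45], [-1.04, 4.18], [0.21, 1.99], [-2.66, 2.66]. Speed limits (rad/s): [2.57, 2.57, 3.14, 3.14, 3.14, 3.14, 3.14].

### API

Orientations are given as a 3x3 rotation matrix whose columns are the frame's x, y, z axes.
In Python, from rig import * gives the robot as it stands. Calls block until the motion is done:
- movep(position, orientation): joint-space move of the TCP to a pose.
- move_l(position, attitude=None, feed=0.15, until_force=None): straight line of the TCP; attitude=None keeps the orientation; feed is the mean speed in m/s. With until_force (N) it stops when the force on the tool has changed by that much, and returns True; else False.
- move_joints(angles): joint-space move.
- command_gripper(opening, newtons=None): finger opening in m; newtons is the grip in N (None keeps the last); returns when the fingers have stopped.
- sleep(seconds).
- inverse_kinematics(position, orientation): joint angles nearest the present ones, or None.
- sense(): the state.
- camera(name): name is "side" or "top"; returns (picture, depth): 400x640x3 uint8, red, green, blue; 400x640 float32, m along the optical axis (not along the pixel's ray), 0 where there is no reading.
- camera_params(name): a dict with "K" (3x3 intrinsics, pixels), "dist" ([k1, k2, p1, p2, k3] as OpenCV has them; the pictures are not rectified), "position" and "rotation" of the camera in the world. Camera axes: x right, y down, z forward; pixel columns grow to the right and rows downward; lengths in m; the calibration is good to about 2 mm. A picture is of the moment at which its call begins. camera_params takes no time and is no camera call.
A pose or a line that the arm cannot do raises Unreachable and nothing moves.
- finish_job(): hands the job in, once; it reports no verdict.
The state is a dict: "time_s": time; "joint_pos": joint angles; "qd": joint speeds; "joint_efforts": joint torques, N m; "position": TCP position; "tcp_rot": TCP orientation; "wrist_force": force on the tool from outside, world axes, zero at the start; "ft_torque": the same for the moment, N m; "finger_gap": finger opening in m.
Only numpy, scipy, OpenCV 4.12 (cv2) and the standard library are available. Lean on these libraries where they do the work, as an engineer would, in place of code of your own. Each camera call takes 0.05 s, during which the arm holds its last target. There are 200 camera calls.

## Working session

There is one attempt and no reset: what is moved stays moved. The work goes in short steps, each a Python script; the robot and the scene stay as the last script left them, time stands still between calls to the robot, and variables do not carry over. Pictures are saved under pics/ and viewed, on a budget of 10 in all, crops included, one or two more only if the job needs it, and the job is handed in when it is done.

```bash
mkdir -p pics; ls; python3 - <<'E'
from rig import *
import cv2,numpy as np
for n in("top","side"):
    p,d=camera(n); cv2.imwrite(f"pics/{n}0.png",p[:,:,::-1]); np.savez(f"{n}0.npz",p=p,d=d)
    c=camera_params(n); print(n,c)
print(sense())
E
```

```text
pics
top {'K': array([[372.66601205,   0.        , 319.71990219],
       [  0.        , 372.66601205, 193.54653872],
       [  0.        ,   0.        ,   1.        ]]), 'dist': array([-0.07810731,  0.        ,  0.        ,  0.        ,  0.        ]), 'position': array([0.49313413, 0.02804351, 1.10131316]), 'rotation': array([[-0.01549521, -0.99709129,  0.07462478],
       [-0.9998429 ,  0.01480902, -0.00973978],
       [ 0.00860633, -0.07476398, -0.99716412]])}
side {'K': array([[416.76335067,   0.        , 319.32934798],
       [  0.        , 416.76335067, 197.75017493],
       [  0.        ,   0.        ,   1.        ]]), 'dist': array([-0.01962519,  0.        ,  0.        ,  0.        ,  0.        ]), 'position': array([ 0.45585469, -0.99657133,  0.70802663]), 'rotation': array([[ 0.99454904, -0.04432211,  0.09438089],
       [-0.10356402, -0.52503389,  0.84475671],
       [ 0.01211177, -0.84992644, -0.52676213]])}
{'time_s': 0.1, 'joint_pos': array([ 1.24611764,  0.46938494, -0.04858424,  1.53359702,  0.02412155,
        1.14100189, -0.08234942]), 'qd': array([-3.26066551e-04, -3.08896308e-05,  1.92200843e-04, -2.94617768e-03,
       -1.24830382e-03, -1.97708918e-04,  2.63167596e-03]), 'joint_efforts': array([ 3.97735384e-04, -5.11517072e+01, -4.71243518e-02, -2.38389105e+01,
        1.07413408e-02,  4.37777853e-03, -6.28296647e-06]), 'position': array([ 0.19661177, -0.64521751,  0.25534046]), 'tcp_rot': array([[-6.09772828e-04,  9.56581397e-01,  2.91464679e-01],
       [ 1.69877121e-03,  2.91465304e-01, -9.56579893e-01],
       [-9.99998371e-01, -8.81646194e-05, -1.80274056e-03]]), 'wrist_force': array([ 0.37747022,  0.17246069, -0.40186029]), 'ft_torque': array([-0.01502992, -0.00602575,  0.04489304]), 'finger_gap': 0.08516096012383263}
```

View pics/top0.png

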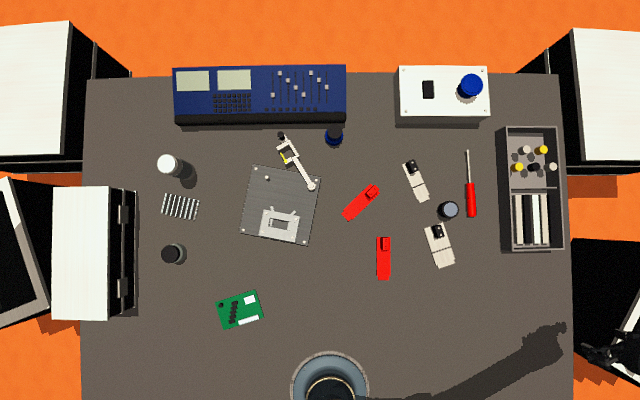

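View pics/side0.png

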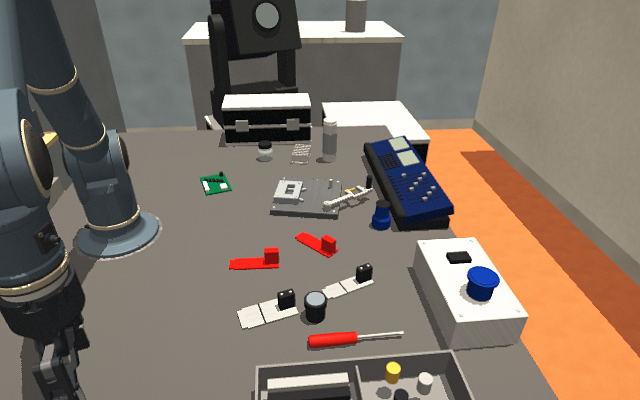

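```bash
cat > h.py <<'E'
import numpy as np,cv2
from rig import *
def rays(n,uv):
    c=camera_params(n)
    q=cv2.undistortPoints(np.asarray(uv,float).reshape(-1,1,2),c["K"],c["dist"]).reshape(-1,2)
    return c["position"],np.c_[q,np.ones(len(q))]@c["rotation"].T
def onz(n,uv,z):
    o,r=rays(n,uv); return (o+r*((z-o[2])/r[:,2:]))[:,:2]
def px(n,P):
    c=camera_params(n);R=c["rotation"].T
    return cv2.projectPoints(np.atleast_2d(np.asarray(P,float)),cv2.Rodrigues(R)[0],-R@c["position"],c["K"],c["dist"])[0].reshape(-1,2)
def blobs(p,box,mask,z,n,amin=25):
    x0,y0,x1,y1=box; m=np.zeros(p.shape[:2],np.uint8); m[y0:y1,x0:x1]=mask[y0:y1,x0:x1]*255
    for c in cv2.findContours(m,cv2.RETR_EXTERNAL,cv2.CHAIN_APPROX_NONE)[0]:
        if cv2.contourArea(c)<amin: continue
        w=onz(n,c,z)*1000
        r=cv2.minAreaRect(w.astype(np.float32))
        print(n,"px",c.reshape(-1,2).mean(0).round(1),"area",cv2.contourArea(c),"rect mm",np.round(r[0],1),np.round(r[1],1),round(r[2],1))
E
python3 - <<'E'
from h import *
p=np.load("top0.npz")["p"]; hsv=cv2.cvtColor(p,cv2.COLOR_RGB2HSV)
V=hsv[:,:,2];S=hsv[:,:,1]
a=cv2.resize(p[150:275,390:465],None,fx=4.6,fy=4.6,interpolation=cv2.INTER_CUBIC)
b=cv2.resize(p[125:250,235:330],None,fx=4.6,fy=4.6,interpolation=cv2.INTER_CUBIC)
cv2.imwrite("pics/crop0.png",np.hstack([a,b])[:,:,::-1]); print(a.shape,b.shape)
lt=(V>150)&(S<60)
blobs(p,(390,150,465,275),lt,.005,"top")
blobs(p,(390,150,465,275),V<40,.045,"top",10)
print("fixture"); blobs(p,(235,125,330,250),lt,.042,"top")
print("deck"); 
print(V[225,300:345],V[150:170,255])
print("knob");blobs(p,(270,125,295,145),V<40,.081,"top",5)
E
```

```text
(575, 345, 3) (575, 437, 3)
top px [439.5 243.2] area 638.0 rect mm [ 417.1 -335.1] [126.7  61.1] 16.9
top px [450. 209.] area 119.0 rect mm [ 523.3 -370.1] [36.8 35.8] 88.9
top px [415.4 182.4] area 351.0 rect mm [ 608.5 -270.1] [126.5  41.3] 21.9
top px [437.5 230.8] area 40.5 rect mm [ 460.2 -315.7] [35.9 26.7] 16.9
top px [445.4 208.6] area 72.5 rect mm [ 523.8 -342.7] [47.  51.1] 75.4
top px [409.5 167.9] area 31.5 rect mm [ 643.5 -240.9] [33.5 13.1] 30.4
fixture
top px [278.9 223.6] area 959.0 rect mm [490.3 134.2] [105.5  88.5] 78.3
top px [295.3 160. ] area 287.5 rect mm [660.6  88.6] [179.2  46.7] 29.0
deck
[112 113 113 116 121 118 119 120 116 114 114  73  98 109 108 105 105 106
 104 101 106 113 106 106 109 107 107 113 105 104 108 108 106 103 110 109
 108 105 111 110 107 105 109 108 109] [112 107 105 110 106 107 105 108 111 109 103 106 109 106 113 121 114 196
 238 240]
knob
top px [281.9 137.5] area 10.0 rect mm [726.9 120.7] [ 9.4 13.2] 33.4
```

View pics/crop0.png

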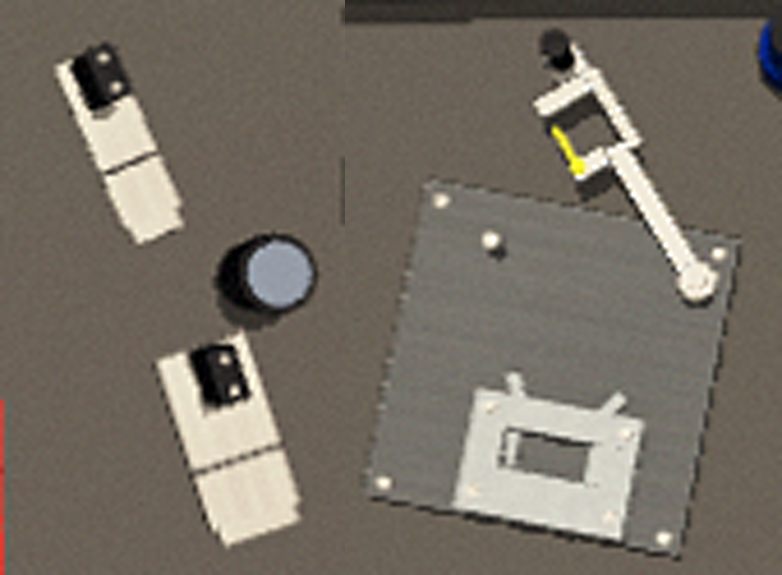

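Candidates: the narrow gauge at px (415,182), the wide gauge at (439,243), and red look-alikes at (362,202) and (383,257). In the crop, the one at (415,182) has a white blade 41 mm wide, a black handle and a mark line, so I choose it. The gate opens towards the image top, and the hook stands open with its knob at about (281,135).

```bash
python3 - <<'E'
from h import *
D=np.load("top0.npz");p=D["p"].astype(int); d=D["d"]
g=cv2.GaussianBlur(D["p"],(3,3),0).astype(int)
rb=g[:,:,0]-g[:,:,2]; print("R-B bench",rb[225,330:336],"deck",rb[200,262:268])
m=((rb<10)).astype(np.uint8); m=cv2.morphologyEx(m,cv2.MORPH_OPEN,np.ones((5,5)))
blobs(D["p"],(232,163,328,250),m>0,.02,"top",300)
# features in crop px -> image px
f=lambda x,y:[(x-345)/4.6+235-.4,y/4.6+125-.4]
for nm,u,z in [("pin",f(491,240),.05),("hinge",f(697,281),.042),("knob",f(554,43),.081),
  ("roofFL",f(476,388),.042),("roofFR",f(645,421),.042),("roofBL",f(455,505),.042),("roofBR",f(624,540),.042),
  ("deckFL",f(427,182),.02),("deckFR",f(741,240),.02),("deckBL",f(369,494),.02),("deckBR",f(678,556),.02)]:
    print(nm,np.round(u,1),(onz("top",u,z)[0]*1000).round(1),"depth",d[int(round(u[1])),int(round(u[0]))])
fg=lambda x,y:[x/4.6+390-.4,y/4.6+150-.4]
print("markline",(onz("top",[fg(106,172),fg(158,153)],.005)*1000).round(1))
print("handle top corners",(onz("top",[fg(72,60),fg(108,42),fg(131,90),fg(97,110)],.045)*1000).round(1))
s=np.load("side0.npz")["p"][160:235,260:400]; cv2.imwrite("pics/s1.png",cv2.resize(s,None,fx=5.7,fy=5.7,interpolation=cv2.INTER_CUBIC)[:,:,::-1])
E
```

```text
R-B bench [21 20 20 20 21 21] deck [12 12 13 13 14 13]
pin [266.3 176.8] [621.8 168.6] depth 1.0572797
hinge [311.1 185.7] [595.3  41.9] depth 1.059797
knob [280.  133.9] [737.5 126. ] depth 1.0344185
roofFL [263.1 208.9] [530.9 179.4] depth 1.0786705
roofFR [299.8 216.1] [509.   75.2] depth 1.0790269
roofBL [258.5 234.4] [459.  192.8] depth 1.0512725
roofBR [295.3 242. ] [436.2  89. ] depth 1.0752639
deckFL [252.4 164.2] [663.3 213.4] depth 1.088235
deckFR [320.7 176.8] [623.1  13.9] depth 1.1080809
deckBL [239.8 232. ] [465.9 250.5] depth 1.0757943
deckBR [307.  245.5] [424.5  56.5] depth 1.0717676
markline [[ 590.6 -259.4]
 [ 602.5 -294. ]]
handle top corners [[ 657.8 -229.9]
 [ 668.9 -253.2]
 [ 638.4 -266.6]
 [ 626.  -244.6]]
```

View pics/s1.png

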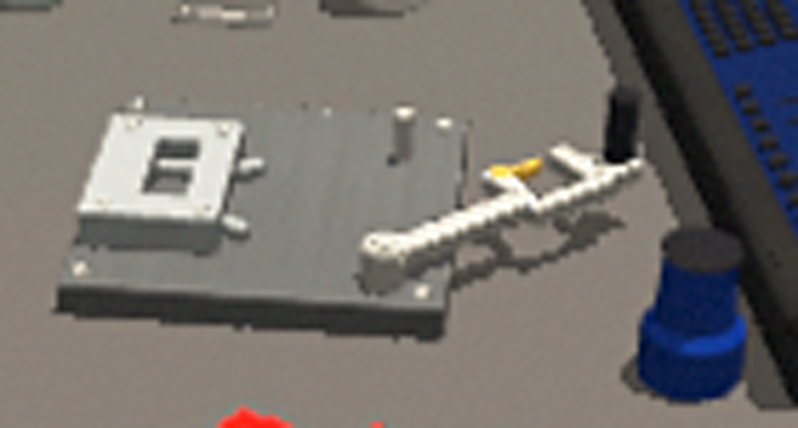

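```bash
cat >> h.py <<'E'
def tri(ut,us):
    A=[];b=[]
    for n,u in(("top",ut),("side",us)):
        o,r=rays(n,[u]);r=r[0]/np.linalg.norm(r);P=np.eye(3)-np.outer(r,r);A.append(P);b.append(P@o)
    return np.linalg.lstsq(np.vstack(A),np.hstack(b),rcond=None)[0]
E
python3 - <<'E'
from h import *
M=np.array([[-125,-115],[-125,90],[-91,-62],[-91,68],[0,0]],float)
W=np.array([[663.3,213.4],[623.1,13.9],[621.8,168.6],[595.3,41.9],[520,127.3]])
mc,wc=M.mean(0),W.mean(0);H=(M-mc).T@(W-wc);a=np.arctan2(H[0,1]-H[1,0],H[0,0]+H[1,1])
R=np.array([[np.cos(a),-np.sin(a)],[np.sin(a),np.cos(a)]])
o=wc-R@mc;print("ang",a,"mouth",o);print((W-(M@R.T+o)).round(1))
k=R.T@(np.array([737.5,126])-o)-[-91,68];print("knob rel hinge",k,np.hypot(*k),"theta",np.arctan2(-k[0],-k[1]))
print((np.array([[530.9,179.4],[509,75.2],[459,192.8],[436.2,89]])-o)@R)
f=lambda x,y:[x/5.7+260-.4,y/5.7+160-.4]
for n,t,s in[("pin",[266.3,176.8],f(404,110)),("hinge",[311.1,185.7],f(382,241)),("knob",[280,133.9],f(624,92)),
 ("deckFL",[252.4,164.2],f(466,124)),("deckFR",[320.7,176.8],f(447,308)),("deckBR",[307,245.5],f(58,286)),]: print(n,(tri(t,s)*1000).round(1))
print(px("side",[.650,-.253,.045]),px("top",[.650,-.253,.045]))
E
```

```text
ang 2.9386766165519482 mouth [519.30686119 126.70984459]
[[-1.6 -0.8]
 [-0.5  0.5]
 [ 0.9 -0.5]
 [ 0.6  0.1]
 [ 0.7  0.6]]
knob rel hinge [-122.85954107 -111.27639536] 165.76158480356636 theta 0.8348297454994654
[[ -0.73682642 -53.94543939]
 [ -0.28519696  52.53012603]
 [ 72.38846103 -52.5807651 ]
 [ 73.80223582  53.68438083]]
pin [621.5 168.6  51.3]
hinge [594.4  42.   44.9]
knob [737.4 126.1  81. ]
deckFL [664.7 214.4  14.2]
deckFR [624.   13.8  19.8]
deckBR [424.3  56.6  16.6]
[[364.51934859 266.55764558]] [[413.26121924 165.22238535]]
```

```bash
cat >> h.py <<'E'
A=2.93868; O=np.array([.5193,.1267]); RM=np.array([[np.cos(A),-np.sin(A)],[np.sin(A),np.cos(A)]])
w=lambda x,y:O+RM@np.array([x,y])      # mouth frame (m) -> world xy
def down(psi): c,s=np.cos(psi),np.sin(psi); return np.array([[0,-s,c],[0,c,s],[-1,0,0]])
def knob(th,z=.071): # TCP pose, jaws tangential; grasp 6mm below TCP
    return np.r_[w(-.091-.165*np.sin(th),.068-.165*np.cos(th)),z], down(A+np.arctan2(np.sin(th),-np.cos(th)))
def rep(t=""):
    s=sense();print(t,"t",round(s["time_s"],2),"pos",s["position"].round(4),"gap",round(s["finger_gap"],4),"F",s["wrist_force"].round(1),"q7",s["joint_pos"][6].round(2))
E
python3 - <<'E'
from h import *
d=np.load("top0.npz")["d"]; c=camera_params("top")
for u in[(285,122),(285,118),(285,110),(300,122),(334,137),(334,131)]:
    o,r=rays("top",[u]);print(u,(o+r[0]*d[u[1],u[0]]).round(3))
k,Rk=knob(.835)
movep(np.r_[k[:2],.17],Rk); rep("above")
command_gripper(.05,20); move_l(k,feed=.1); rep("down")
command_gripper(0.01,20); rep("gripped")
for th in np.linspace(.835,1.27,6)[1:]:
    p,R=knob(th); move_l(p,R,feed=.12)
rep("opened")
command_gripper(.034); p=sense()["position"]; move_l(np.r_[p[:2],.17],feed=.2); rep("up")
E
```

```text
(285, 122) [0.783 0.115 0.039]
(285, 118) [0.789 0.114 0.058]
(285, 110) [0.815 0.114 0.051]
(300, 122) [0.781 0.072 0.043]
(334, 137) [ 0.728 -0.024  0.074]
(334, 131) [ 0.745 -0.025  0.076]
above t 3.4 pos [0.7372 0.1242 0.17  ] gap 0.0854 F [-0.7 -0.4 -0.1] q7 -1.57
down t 4.98 pos [0.7374 0.1259 0.072 ] gap 0.05 F [0.2 0.7 0.4] q7 -1.62
gripped t 5.37 pos [0.7372 0.1257 0.0717] gap 0.0172 F [-0.7  0.5  2.2] q7 -1.62
opened t 6.7 pos [0.7592 0.0577 0.0717] gap 0.0174 F [0.5 1.1 5.1] q7 -1.89
up t 7.65 pos [0.7575 0.0576 0.1688] gap 0.0345 F [-0.4 -0.4 -0.2] q7 -1.86
```

```bash
python3 - <<'E'
from h import *
g=np.array([.6502,-.2540]); R=down(np.deg2rad(201.5-270)+0)
R=down(np.deg2rad(201.5+90))
movep(np.r_[g,.15],R); command_gripper(.06,40); move_l(np.r_[g,.036],feed=.12); rep("at gauge")
command_gripper(.005,40); rep("grip"); move_l(np.r_[g,.16],feed=.15); rep("lift")
p=w(-.140,0); Rd=down(A+np.pi/2)
movep(np.r_[p,.16],Rd); move_l(np.r_[p,.069],feed=.12); rep("over deck")
for n in("top","side"):
    im,d=camera(n); np.savez(n+"1.npz",p=im,d=d)
    if n=="top": a=cv2.resize(im[115:255,225:345],None,fx=3.3,fy=3.3,interpolation=cv2.INTER_CUBIC)
    else: b=cv2.resize(im[130:270,250:370],None,fx=3.3,fy=3.3,interpolation=cv2.INTER_CUBIC)
cv2.imwrite("pics/c2.png",np.hstack([a,b])[:,:,::-1])
E
```

```text
at gauge t 10.38 pos [ 0.651  -0.2541  0.037 ] gap 0.0598 F [0.2 0.2 0.1] q7 -1.25
grip t 10.82 pos [ 0.6507 -0.2539  0.0368] gap 0.0195 F [-0.3  0.9  3.6] q7 -1.25
lift t 11.79 pos [ 0.6493 -0.254   0.1586] gap 0.019 F [ 0.3 -0.  -2.6] q7 -1.19
over deck t 14.03 pos [0.6571 0.0987 0.0698] gap 0.0191 F [ 0.7  0.2 -1.3] q7 -2.29
```

View pics/c2.png

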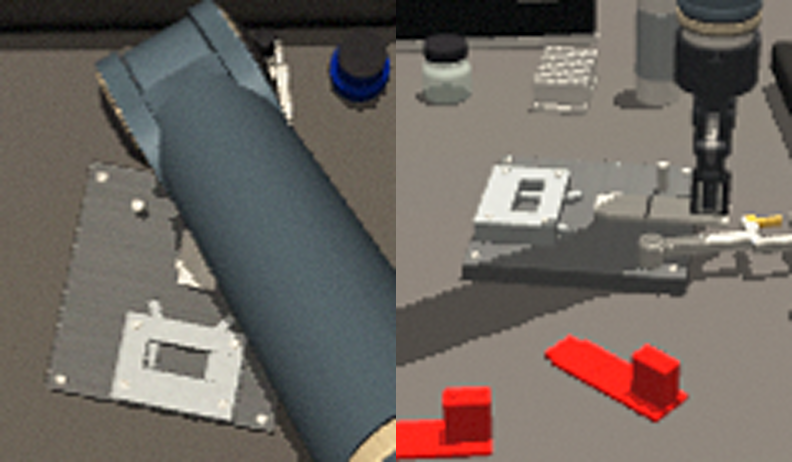

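```bash
python3 - <<'E'
from h import *
p=w(-.140,0)
print(move_l(np.r_[p,.055],feed=.03,until_force=4)); rep("down")
z=sense()["position"][2]+.0006
print(z, move_l(np.r_[w(-.064,0),z],feed=.06,until_force=15)); rep("slid")
s=sense(); print("mouth frame",RM.T@(s["position"][:2]-O))
for n in("top","side"):
    im,d=camera(n); np.savez(n+"2.npz",p=im,d=d)
    if n=="top": a=cv2.resize(im[125:255,225:335],None,fx=3.5,fy=3.5,interpolation=cv2.INTER_CUBIC)
    else: b=cv2.resize(im[160:225,260:370],None,fx=7,fy=7,interpolation=cv2.INTER_CUBIC)
cv2.imwrite("pics/c3.png",b[:,:,::-1])
E
```

```text
True
down t 14.56 pos [0.6565 0.0985 0.0566] gap 0.0196 F [0.2 0.9 3.9] q7 -2.3
0.05719406776940026 False
slid t 15.97 pos [0.581  0.1138 0.0568] gap 0.0198 F [-1.3  0.4  2.7] q7 -2.37
mouth frame [-0.0630644  0.0001973]
```

View pics/c3.png

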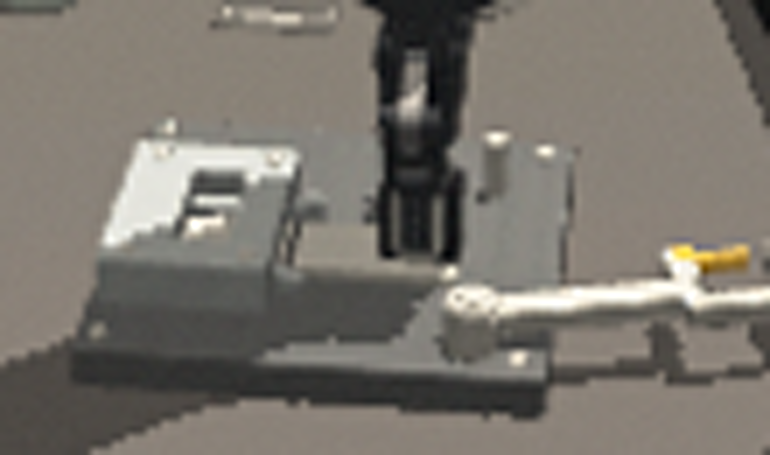

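```bash
cat > look.py <<'E'
from h import *
import sys
def look(tag):
    out=[]
    for n,(x0,y0,x1,y1),f in(("top",(245,125,325,245),4.9),("side",(262,165,332,220),5.6)):
        im=np.median([camera(n)[0] for _ in range(5)],0).astype(np.uint8); np.savez(n+tag+".npz",p=im)
        out.append(cv2.resize(im[y0:y1,x0:x1],None,fx=f,fy=f,interpolation=cv2.INTER_CUBIC))
    h=max(o.shape[0] for o in out); out=[cv2.copyMakeBorder(o,0,h-o.shape[0],0,0,cv2.BORDER_CONSTANT) for o in out]
    cv2.imwrite(f"pics/c{tag}.png",np.hstack(out)[:,:,::-1]); print(np.hstack(out).shape)
E
python3 - <<'E'
from look import *
command_gripper(.036,40); p=sense()["position"]
move_l(np.r_[p[:2],.14],feed=.2); movep(np.array([.62,-.2,.2]),down(A+np.pi/2)); rep()
look("4")
E
```

```text
t 18.17 pos [ 0.6201 -0.1974  0.1994] gap 0.0361 F [-0.3  0.1 -0.3] q7 -1.75
(588, 784, 3)
```

View pics/c4.png

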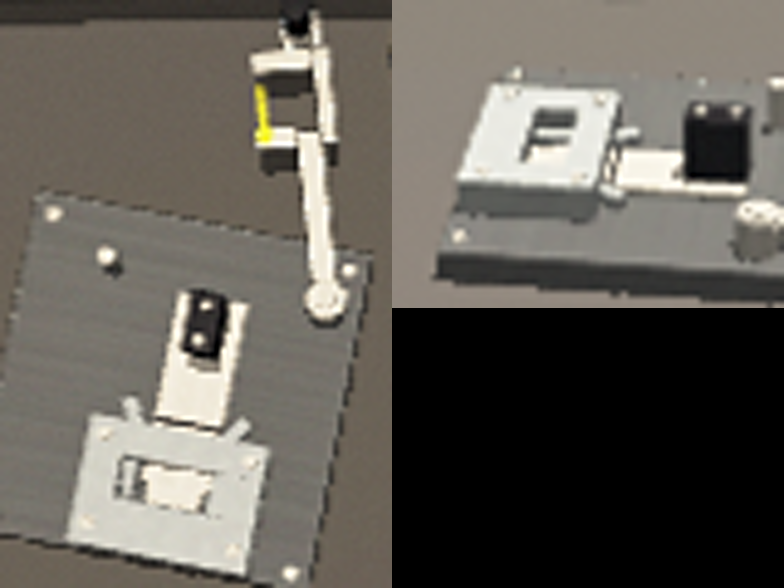

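```bash
cat > prof.py <<'E'
from h import *
def prof(tag):
    for n in("top","side"):
        im=cv2.cvtColor(np.load(n+tag+".npz")["p"],cv2.COLOR_RGB2GRAY).astype(np.float32)
        def line(xs,ys,z):
            q=px(n,[np.r_[w(x/1e3,y/1e3),z] for x in xs for y in ys]).astype(np.float32)
            return cv2.remap(im,q[:,:1],q[:,1:],cv2.INTER_CUBIC).reshape(len(xs),len(ys)).mean(1).round().astype(int)
        for nm,xs,ys in[("rear",np.arange(-92,-70,1.),[-15,-14,13,14,15]),("mouth",np.arange(-22,8,1.),np.arange(-12,13,2.)),("tip",np.arange(36,60,1.),np.arange(-6,7,2.))]:
            print(n,nm,xs[0],line(xs,ys,.0205 if 0 else .025))
        ys=np.arange(-30,31,2.)
        for x in(-74,-30): print(n,"cross x",x,"y-30..30/2",line(ys*0+x,[0],.025) if 0 else [int(line([x],[y],.025)[0]) for y in ys])
E
python3 -c "
from prof import *
prof('4')"
```

```text
top rear -92.0 [118 118 116 115 114 114 114 115 115 119 142 178 214 238 241 231 225 223
 221 218 218 219]
top mouth -22.0 [234 234 234 234 234 234 234 234 234 234 236 242 248 240 206 150  96  81
 114 172 218 232 225 214 209 209 210 211 211 211]
top tip 36.0 [236 235 235 236 238 238 231 213 194 183 188 201 210 212 210 210 210 210
 209 209 210 210 210 211]
top cross x -74 y-30..30/2 [118, 120, 120, 117, 98, 140, 226, 259, 225, 145, 66, 28, 69, 150, 142, 81, 50, 48, 42, 7, 22, 107, 214, 254, 242, 227, 167, 118, 112, 110, 112]
top cross x -30 y-30..30/2 [113, 114, 113, 109, 92, 139, 221, 237, 240, 237, 236, 235, 233, 233, 233, 233, 236, 236, 235, 234, 234, 234, 235, 239, 240, 226, 167, 118, 108, 109, 112]
side rear -92.0 [143 143 143 143 142 143 143 141 140 138 135 133 137 141 142 141 138 133
 131 129 128 128]
side mouth -22.0 [246 246 246 246 246 246 246 246 246 247 249 253 256 251 227 186 145 129
 149 187 211 202 169 139 135 156 189 216 232 237]
side tip 36.0 [243 244 244 246 250 249 243 231 212 187 161 146 147 167 194 219 232 235
 235 235 234 233 232 232]
side cross x -74 y-30..30/2 [19, 19, 18, 17, 17, 16, 16, 15, 16, 17, 19, 19, 19, 19, 18, 13, 10, 18, 23, 35, 74, 142, 209, 256, 263, 241, 204, 165, 130, 105, 104]
side cross x -30 y-30..30/2 [140, 139, 129, 118, 125, 156, 197, 233, 255, 254, 248, 247, 246, 244, 244, 245, 245, 245, 245, 245, 246, 249, 250, 245, 241, 228, 196, 160, 130, 111, 113]
```

```bash
python3 - <<'E'
from look import *
from prof import prof
mf=lambda:RM.T@(sense()["position"][:2]-O)
Rd=down(A+np.pi/2); q=w(-.064,.0005)
movep(np.r_[q,.14],Rd); move_l(np.r_[q,.0572],feed=.12); sleep(.2)
command_gripper(.005,40); sleep(.2); m=mf(); rep(str(m))
print(move_l(np.r_[w(m[0]+.0052,m[1]),.0572],feed=.02,until_force=15)); sleep(.3); rep(str(mf()))
command_gripper(.036,40); p=sense()["position"]
move_l(np.r_[p[:2],.14],feed=.2); movep(np.array([.62,-.2,.2]),Rd); rep()
look("5"); prof("5")
E
```

```text
[-0.06441311  0.00020099] t 21.41 pos [0.5824 0.1135 0.0578] gap 0.0194 F [-1.1 -0.9  4.8] q7 -2.39
False
[-5.99686288e-02 -8.65596751e-06] t 22.1 pos [0.578  0.1146 0.0578] gap 0.0195 F [ 3.5 -0.9  6.6] q7 -2.39
 t 24.2 pos [ 0.62   -0.1974  0.1993] gap 0.0361 F [-0.2 -0.1  0.1] q7 -1.76
(588, 784, 3)
top rear -92.0 [117 116 115 115 114 115 115 116 117 117 113 104  97 111 143 183 217 238
 245 248 239 221]
top mouth -22.0 [234 234 234 234 234 234 234 234 234 234 234 233 234 234 235 238 243 238
 215 179 152 151 173 200 215 216 213 212 212 211]
top tip 36.0 [234 235 236 238 240 240 232 213 193 182 188 201 211 213 210 209 209 209
 209 210 210 210 210 211]
top cross x -74 y-30..30/2 [116, 118, 119, 116, 97, 145, 234, 267, 220, 126, 49, 35, 104, 174, 203, 165, 106, 58, 30, -17, 99, 251, 248, 247, 242, 230, 170, 119, 111, 112, 114]
top cross x -30 y-30..30/2 [112, 113, 113, 110, 93, 139, 220, 237, 241, 238, 236, 235, 235, 235, 238, 240, 239, 238, 237, 235, 241, 243, 237, 239, 240, 226, 165, 116, 110, 110, 112]
side rear -92.0 [143 144 143 142 141 140 140 139 139 138 138 139 144 148 153 161 167 168
 164 155 144 138]
side mouth -22.0 [246 246 246 246 246 246 246 246 246 246 246 246 246 246 248 252 257 253
 237 206 163 119  87  80 101 141 187 221 237 240]
side tip 36.0 [241 242 243 246 250 250 243 231 212 187 162 146 148 167 194 219 232 236
 236 235 234 232 232 231]
side cross x -74 y-30..30/2 [70, 71, 69, 64, 59, 59, 64, 67, 65, 58, 48, 40, 32, 28, 31, 34, 39, 57, 76, 99, 136, 187, 230, 260, 262, 242, 207, 169, 135, 110, 108]
side cross x -30 y-30..30/2 [141, 139, 129, 118, 125, 156, 196, 233, 255, 255, 250, 250, 250, 249, 249, 249, 248, 247, 246, 246, 247, 251, 252, 247, 244, 231, 200, 163, 132, 112, 113]
```

```bash
python3 - <<'E'
from look import *
from prof import prof
mf=lambda:RM.T@(sense()["position"][:2]-O)
Rd=down(A+np.pi/2); q=w(-.060,.0003)
movep(np.r_[q,.14],Rd); move_l(np.r_[q,.0572],feed=.12); sleep(.2)
command_gripper(.005,40); sleep(.2); m0=m=mf(); rep(str(m))
for i in range(1,9):
    move_l(np.r_[w(m0[0]+.0005*i,m0[1]),.0572],feed=.02,until_force=15); sleep(.15); m=mf()
    if m[0]-m0[0]>.001: break
rep(str((i,m-m0)))
command_gripper(.036,40); p=sense()["position"]
move_l(np.r_[p[:2],.14],feed=.2); movep(np.array([.62,-.2,.2]),Rd); rep()
look("6"); prof("6")
E
```

```text
[-6.04151586e-02  1.35288417e-05] t 27.44 pos [0.5785 0.1145 0.0578] gap 0.0196 F [-0.4  0.4  5.3] q7 -2.41
(5, array([ 0.00115427, -0.00014157])) t 29.44 pos [0.5774 0.1149 0.0578] gap 0.0198 F [ 2.  -1.1  5.8] q7 -2.41
 t 31.55 pos [ 0.6201 -0.1974  0.1994] gap 0.0358 F [-0.4  1.   0. ] q7 -1.78
(588, 784, 3)
top rear -92.0 [118 117 117 116 116 116 117 117 117 116 116 113 110 112 120 137 169 208
 238 252 243 222]
top mouth -22.0 [234 234 234 234 234 234 234 234 234 234 234 234 234 234 233 234 236 237
 234 224 211 201 198 203 209 212 212 211 211 211]
top tip 36.0 [233 234 235 238 241 241 233 214 194 183 188 201 210 212 210 209 209 209
 209 209 209 210 210 211]
top cross x -74 y-30..30/2 [117, 118, 118, 116, 100, 140, 222, 254, 217, 130, 53, 35, 82, 123, 129, 82, 53, 39, 29, -20, 118, 265, 236, 238, 243, 236, 175, 121, 112, 113, 115]
top cross x -30 y-30..30/2 [112, 114, 113, 108, 91, 138, 219, 237, 240, 237, 236, 235, 237, 243, 246, 245, 242, 239, 245, 249, 251, 245, 237, 240, 242, 227, 164, 115, 111, 112, 113]
side rear -92.0 [143 143 142 142 141 140 140 139 139 139 139 140 138 136 137 145 155 160
 161 154 145 140]
side mouth -22.0 [246 246 246 245 245 245 245 245 246 246 245 245 245 245 245 247 250 254
 253 241 212 169 127 104 112 145 185 217 234 238]
side tip 36.0 [241 242 243 245 249 250 243 231 212 187 161 145 147 166 193 218 232 235
 235 235 233 232 231 231]
side cross x -74 y-30..30/2 [100, 98, 92, 85, 80, 80, 83, 86, 91, 95, 97, 93, 83, 70, 66, 66, 69, 78, 90, 104, 131, 172, 209, 232, 230, 210, 180, 151, 127, 109, 109]
side cross x -30 y-30..30/2 [145, 142, 132, 119, 126, 158, 198, 235, 257, 256, 251, 251, 251, 251, 251, 253, 251, 246, 243, 244, 248, 254, 254, 248, 244, 231, 199, 162, 132, 111, 113]
```

View pics/c6.png

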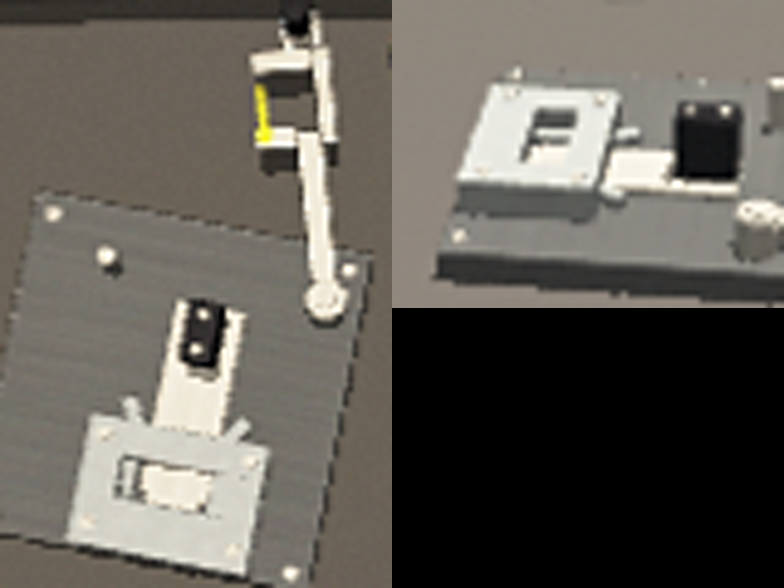

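```bash
python3 - <<'E'
from look import *
k,Rk=knob(1.26)
def th():
    v=RM.T@(sense()["position"][:2]-O)-[-.091,.068]; return np.arctan2(-v[0],-v[1])
movep(np.r_[k[:2],.17],Rk); command_gripper(.034,30); move_l(k,feed=.1); rep("down")
command_gripper(.01,30); rep("grip")
for t in np.linspace(1.26,.25,11)[1:]:
    p,R=knob(t); move_l(p,R,feed=.12)
rep(f"th {th():.3f}")
for t in np.arange(.2,-.061,-.03):
    p,R=knob(t); hit=move_l(p,R,feed=.05,until_force=20); rep(f"cmd {t:.2f} th {th():.3f} {hit}")
    if hit: break
sleep(.3); rep(f"th {th():.3f}")
E
```

```text
down t 34.54 pos [0.7594 0.0598 0.072 ] gap 0.0339 F [0.1 0.1 0.7] q7 -1.93
grip t 34.82 pos [0.7594 0.0596 0.0721] gap 0.017 F [-0.1 -1.   2.7] q7 -1.93
th 0.251 t 37.73 pos [0.6675 0.191  0.0719] gap 0.0172 F [4.2 2.8 5.1] q7 -1.3
cmd 0.20 th 0.204 False t 38.05 pos [0.6604 0.1943 0.072 ] gap 0.0175 F [2.3 2.3 5.8] q7 -1.27
cmd 0.17 th 0.174 False t 38.3 pos [0.6558 0.1962 0.072 ] gap 0.0173 F [2.5 2.7 5.3] q7 -1.25
cmd 0.14 th 0.144 False t 38.55 pos [0.6511 0.198  0.072 ] gap 0.0169 F [2.2 3.6 4.3] q7 -1.23
cmd 0.11 th 0.113 False t 38.8 pos [0.6463 0.1996 0.0719] gap 0.017 F [2.  3.1 6.3] q7 -1.21
cmd 0.08 th 0.082 False t 39.05 pos [0.6414 0.2011 0.072 ] gap 0.017 F [1.8 3.3 7.2] q7 -1.19
cmd 0.05 th 0.051 False t 39.3 pos [0.6365 0.2025 0.072 ] gap 0.0168 F [1.5 3.6 5.8] q7 -1.17
cmd 0.02 th 0.021 False t 39.55 pos [0.6316 0.2037 0.0719] gap 0.0176 F [1.9 3.5 6.5] q7 -1.15
cmd -0.01 th -0.008 False t 39.8 pos [0.6269 0.2046 0.072 ] gap 0.0174 F [1.5 3.6 6.4] q7 -1.13
cmd -0.04 th -0.012 False t 40.05 pos [0.6263 0.2047 0.0721] gap 0.0171 F [11.3  4.8  0.6] q7 -1.11
th -0.012 t 40.35 pos [0.6263 0.2047 0.072 ] gap 0.0171 F [11.9  3.9  1. ] q7 -1.11
```

```bash
python3 - <<'E'
from look import *
p,R=knob(-.012); move_l(p,R,feed=.05); rep("relieved")
command_gripper(.036,30); p=sense()["position"]
move_l(np.r_[p[:2],.17],feed=.2); movep(np.array([.62,-.2,.22]),down(A+np.pi/2)); rep()
look("7")
from prof import prof; prof("7")
E
```

```text
relieved t 40.6 pos [0.6272 0.2045 0.0719] gap 0.017 F [1.6 2.3 5.9] q7 -1.13
 t 43.07 pos [ 0.6203 -0.1978  0.2197] gap 0.0364 F [0.1 0.4 0.1] q7 -1.82
(588, 784, 3)
top rear -92.0 [235 237 248 260 248 205 147  88  53  44  51  70  95 116 128 140 169 208
 238 252 243 221]
top mouth -22.0 [235 234 234 234 234 234 234 234 234 234 234 234 233 233 233 234 236 237
 234 224 211 200 198 202 208 211 212 212 212 212]
top tip 36.0 [233 234 235 237 241 241 233 214 194 183 188 200 210 212 210 209 209 209
 209 209 209 210 210 210]
top cross x -74 y-30..30/2 [240, 224, 151, 80, 72, 137, 225, 256, 218, 129, 52, 33, 81, 123, 129, 81, 54, 42, 31, -18, 117, 264, 237, 238, 243, 235, 175, 121, 113, 113, 115]
top cross x -30 y-30..30/2 [113, 112, 112, 110, 93, 139, 219, 237, 240, 237, 236, 234, 236, 243, 245, 244, 242, 239, 245, 250, 253, 247, 237, 239, 241, 226, 165, 117, 109, 110, 112]
side rear -92.0 [256 251 250 249 250 253 260 260 243 215 185 159 142 134 133 141 155 165
 166 158 149 143]
side mouth -22.0 [249 249 249 249 249 249 249 249 249 249 248 248 248 248 248 250 253 257
 257 246 218 174 132 109 117 150 191 223 240 243]
side tip 36.0 [244 245 246 248 252 252 246 236 218 194 167 151 152 172 200 224 237 240
 240 239 238 237 236 236]
side cross x -74 y-30..30/2 [91, 98, 92, 76, 61, 60, 71, 84, 95, 101, 103, 98, 87, 72, 67, 67, 71, 81, 93, 108, 136, 178, 215, 239, 237, 217, 187, 158, 132, 114, 114]
side cross x -30 y-30..30/2 [150, 147, 137, 124, 131, 162, 203, 239, 261, 259, 253, 254, 254, 254, 254, 256, 254, 249, 246, 247, 251, 256, 257, 252, 250, 239, 207, 169, 138, 116, 118]
```

View pics/c7.png

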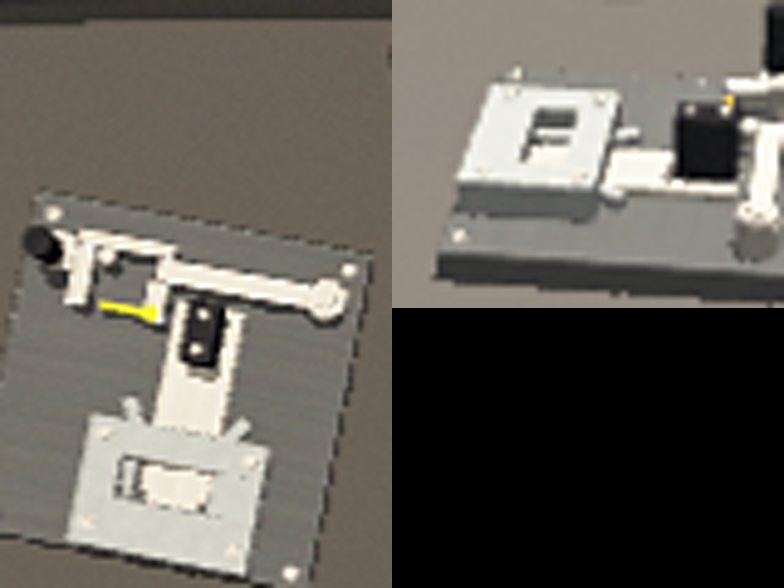

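The top view shows the pin at (107,257) inside the hook's mouth, and the brass latch lying straight across it at (128,310). The arm runs behind the handle, and the gauge has not moved.

```bash
python3 -c "
from h import *
rep(); finish_job()"
```

```text
t 43.57 pos [ 0.62   -0.1999  0.22  ] gap 0.036 F [ 0.3  0.9 -0.3] q7 -1.82
the job is handed in; nothing more can be done
```

The job is done and handed in at 43.6 s of the 72 s allowed. `finish_job` gives no verdict, so everything below rests on my own checks.

**What I did:**
- I swung the hook from about 0.83 rad out to about 1.27 rad, clear of the deck.
- I slid the narrow gauge into the gap and released it flat on the deck. The first slide left the mark about 5 mm short of the mouth, so I regripped it twice for short pushes.
- I then swung the hook shut by its knob until it met its stop, at a measured angle of about -0.01 rad. The wrist force there was about 12 N.

**Last checks:**
- **Gauge position:** the blade's rear edge in the top view puts the mark about 0.2 mm from the mouth, within the roughly 1 mm I can resolve. The line itself is now hidden at the roof edge. The gauge did not move while the hook was shut.
- **Sideways fit:** the blade sits about 1 mm off the gap's centre, with no visible skew.
- **Latch:** the pin is inside the hook's mouth and the latch lies across behind it. I judged this by eye and did not tug the hook.
- **Other objects:** I did not check their positions against the start pictures. I saw no sign of contact with them.

I viewed 8 of the 10 pictures allowed.

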